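# Give the blood tubes a short run on the roller mixer

## Task

Give the tubes a short mix at speed three: with the switch still pushed in, turn the speed selector to the third click clockwise from its anticlockwise end stop. Then pull the mushroom switch straight out to its on detent, let the mixer run for at least three seconds, and push the switch fully home again. Leave the selector on its third click, let go of everything, and do not disturb the other things on the bench.

Things in the scene. Friction and masses are not known exactly. Their poses are not given: they have to be found in the camera images.
- switch_pod: Switch pod, a grey metal box, 112 mm deep and 116 mm wide, fixed to the bench; origin at the middle of its underside, x away from the robot. Its top panel slopes up away from the robot at 22 degrees: 62 mm high in front, 85 mm in the middle, 108 mm at the rear. The push-pull switch stands in the middle of the panel. Which pod is on the left changes, and each is turned a little.
- switch_knob (a point): Centre of the switch's head: black round mushroom knob, 50 mm across, 34 mm long (17 mm either way of this point), on a 20 mm steel stem. 31 mm off the panel when in, 61 mm when out. Site z: straight out of the panel (the pull direction, 22 degrees from vertical, leaning to the robot); x: up the slope; y: left.
- pull_switch (a joint): Travel of the switch along its axis: 0 m pushed fully home (off, the start), 0.030 m pulled fully out (on). A detent at each end: about 9 N carries it past the middle of its travel, either way, and it then snaps on by itself to the other end.
- speed_pod: Speed pod, a grey metal box, 112 mm deep and 116 mm wide, fixed to the bench; origin at the middle of its underside, x away from the robot. Its top panel slopes up away from the robot at 22 degrees: 62 mm high in front, 85 mm in the middle, 108 mm at the rear. The bar-shaped selector stands in the middle of the panel, with seven tick marks round it.
- dial_bar (a point): Centre of the selector's grip: black upright bar, 60 mm long, 16 wide, 38 tall, on a 66 mm round skirt whose top is 9 mm off the panel. The point is on the turning axis, 31 mm off the panel, 15 mm below the bar's top. Site x: along the bar to its pointer end (white line); y: across the bar (pinch this way); z: straight out of the panel. It turns with the selector.
- speed_dial (a joint): Angle: 0 rad at the anticlockwise end stop (pointer 75 degrees left of straight up the slope), growing clockwise (looking at the panel) to 2.618. Seven clicks 0.4363 rad apart: 0, 0.436, 0.873, 1.309 (third click, pointer straight up the slope) and so on. Starts 0 to 2 clicks from the stop. 0.11 N m turns it; let go, it settles in the nearest click.
- tube_rack: Bystander, loose: tall green rack full of red-capped tubes, 70 x 240 mm, 112 mm high; origin at the middle of its underside. Leave alone.
- micro_rack: Bystander, loose: low green block of small tubes, 170 x 66 mm and 28 mm high (39 mm with the tubes), lying between the two pods; origin at the middle of its underside. Leave alone.
- marker: Bystander, loose: black pen, 135 mm long, 14 mm thick, lying in front of the pods; origin at the middle of its underside. Leave alone.
- pipette: Bystander, loose: white pipette, 260 mm long, lying to the right; origin at the middle of its underside. Leave alone.
- reagent: Bystander, loose: brown glass bottle, 64 mm across, 140 mm high, behind the pods; origin at the middle of its underside. Leave alone.
- beaker: Bystander, loose: open glass beaker, 72 mm across, 90 mm high, behind the pods; origin at the middle of its underside. Leave alone.

How it is judged:
By the outcome, as a careful person would: the job done as asked, in the order asked, and still so for the second after the job is handed in, with the robot touching nothing.
It also fails if it takes over 53 s, if anything falls off the work surface, if the arm or the gripper's body presses on something with over 40 N, if the wrist force passes 120 N, or if a joint passes its speed limit or range.

## Robot

A 6-joint arm with a two-finger parallel gripper is mounted at the origin on the work surface. World frame = base frame: x ahead of the robot, y to its left, z up, the work surface at z = 0. Lengths are in m, angles in rad, forces in N, time in s.
With the tool pointing down it reaches from about 0.35 to 0.775 m from the base axis. Payload 7.3 kg.
Tool frame: the origin (TCP) lies on the centre line of the jaws, within the pads' length; the fingertips stand tip_reach ahead of it and the grasp point (between the pads) lies 6 mm ahead of it (tip_reach is the distance from the TCP to the fingertips, in m); x points along the fingers, y is the direction in which the jaws open and shut, and the axes are right-handed (so a half turn about x gives the same grasp; the last joint's range is limited). The gripper opens to 92 mm and grips with 3 to 60 N. Pads are 19 mm wide; open, the fingers measure 130 mm over their backs; the gripper's body (75 mm by 190 mm) begins 47 mm behind the grasp point.
Start: joints at [1.02, 0.342, 1.524, -0, 1.275, -0.146], TCP at [0.207, 0.483, 0.252] pointing down, gripper open.
Joint ranges: [-2.53, 2.53], [-0.77, 2.02], [0.04, 2.7], [-1, 4.14], [0.28, 2.66], [-3.11, 3.11]. Speed limits (rad/s): [2.57, 2.57, 3.14, 3.14, 3.14, 3.14].

## Interface

Orientations are given as [roll, pitch, yaw] about the fixed x, y, z axes, in that order (R = Rz(yaw) Ry(pitch) Rx(roll)).
In Python, from cell import observe, read_camera, get_calibration, hand_in, tip_reach gives the robot as it stands. The module is installed in compiled form; this text tells all that it offers.
- The arm moves only by the shell command python3 -m crank 'ROWS' [FORCE]. ROWS is JSON, a list of rows, each an object of numbers: "fingers": the opening, from -1 (shut) to 1 (fully open); "tx", "ty", "tz": the shift along the tool's x, y, z in units of 40 mm (1.0 is 40 mm); "roll": the turn about the tool's x in units of 10 degrees (1.0 is 10 degrees). In form: [{"fingers": .., "tx": .., "ty": .., "tz": .., "roll": ..}, ...]. A call has exactly 8 rows; each row is the pose to reach, as a shift and turn from the pose commanded when the call began, along the tool's axes at that moment; what a row does not reach only later rows make up. A row lasts 1/8 s, in which the tool goes at most 62.5 mm and 10.7 degrees, less where a joint would pass 70% of its speed; a pose out of reach is approached as far as the arm can. A call with a gripper value outside its range is refused whole. The fingers move at their own pace and stop on an object; FORCE is the grip in N (left out, the last holds). Time passes only in rows, so rows that repeat a pose let the fingers close, or fill a call up. It gives the time, the measured TCP pose, the force and the opening at its end, in the units of the state.
- observe(): the state, without advancing time (a new reading comes with each control period).
- read_camera(name): name is "side" or "top"; returns (picture, depth): 384x512x3 uint8, red, green, blue; 384x512 float32, m along the optical axis (not along the pixel's ray), 0 where there is no reading.
- get_calibration(name): a dict with "vertical_fov" (degrees; the focal length in pixels is half the picture's height over the tangent of half this angle, whatever the lens; pixels are square), "cx", "cy" (the principal point, pixels), "pose" (4x4, takes a point from camera to world coordinates). Camera axes: x right, y down, z forward; pixel columns grow to the right and rows downward; lengths in m; the calibration is good to about 2 mm. A picture is of the moment at which its call begins. get_calibration takes no time and is no camera call.
- hand_in(): hands the job in, once; it reports no verdict.
The state is a dict: "time": time; "qpos": joint angles; "qvel": joint speeds; "joint_efforts": joint torques, N m; "tool_pos": TCP position; "tool_rot": TCP orientation; "contact_force": force on the tool from outside, world axes, zero at the start; "torque": the same for the moment, N m; "opening": finger opening in m.
Only numpy, scipy, OpenCV 4.12 (cv2) and the standard library are available. Lean on these libraries where they do the work, as an engineer would, in place of code of your own. Each camera call takes 0.05 s, during which the arm holds its last target. There are 200 camera calls.

## Working session

There is one attempt and no reset: what is moved stays moved. The work goes in short steps, Python scripts to look and compute and a shell command to move; the robot and the scene stay as the last step left them, time stands still between calls to the robot, and variables do not carry over. Pictures are saved under pics/ and viewed, about 8 in all and at most 12, crops included, and the job is handed in when it is done.

```bash
mkdir -p pics; cat > h.py <<'E'
import numpy as np, cv2
from cell import *
from scipy.spatial.transform import Rotation as R
def snap(n,f):
    p,d=read_camera(n); np.savez(f'pics/{f}.npz',p=p,d=d); cv2.imwrite(f'pics/{f}.png',cv2.cvtColor(p,cv2.COLOR_RGB2BGR)); return p,d
def cloud(n,d):
    c=get_calibration(n); h,w=d.shape; f=h/2/np.tan(np.radians(c['vertical_fov'])/2)
    v,u=np.mgrid[:h,:w]; P=np.stack([(u-c['cx'])/f*d,(v-c['cy'])/f*d,d],-1)
    M=np.array(c['pose']); Q=P@M[:3,:3].T+M[:3,3]; Q[d<=0]=np.nan; return Q
def tool():
    s=observe(); return np.array(s['tool_pos']),R.from_euler('xyz',s['tool_rot']).as_matrix(),s
E
python3 - <<'E'
from h import *
p,d=snap('top','t0'); q,e=snap('side','s0')
t,M,s=tool(); print(s,tip_reach); print(M)
print(get_calibration('top'));print(get_calibration('side'))
E
```

```text
{'time': 0.1, 'qpos': array([ 1.01995976e+00,  3.42665912e-01,  1.52487908e+00,  9.29321348e-06,
        1.27541529e+00, -1.46009316e-01]), 'qvel': array([-7.30174293e-05, -6.17882455e-04, -2.63164223e-03,  2.95914004e-04,
       -1.37988922e-03,  1.41588676e-03]), 'joint_efforts': array([ 1.02343649e-03, -4.32004845e+01, -2.44693708e+01,  7.17431470e-02,
        5.28009573e-02, -5.50246671e-05]), 'tool_pos': array([0.20659191, 0.48230181, 0.25112257]), 'tool_rot': array([-1.72330369,  1.56942867, -2.12813365]), 'contact_force': array([0.02677926, 0.87227921, 0.00138042]), 'torque': array([ 0.02040465, -0.00161155, -0.00296976]), 'opening': 0.09193061461223903} 0.025
[[-7.23391928e-04  3.93861981e-01  9.19169308e-01]
 [-1.16068364e-03  9.19168598e-01 -3.93862591e-01]
 [-9.99999065e-01 -1.35178180e-03 -2.07769986e-04]]
{'vertical_fov': 56.484919993058114, 'cx': 253.30058631639417, 'cy': 195.1087101483748, 'pose': array([[-0.07336356, -0.97624235,  0.20388395,  0.33978315],
       [-0.99730359,  0.07218814, -0.01320667,  0.03172221],
       [-0.00182509, -0.20430308, -0.97890598,  1.08414078],
       [ 0.        ,  0.        ,  0.        ,  1.        ]])}
{'vertical_fov': 42.88541005005613, 'cx': 245.3577830082329, 'cy': 189.93405078751846, 'pose': array([[-0.99548589, -0.06028111,  0.07330783,  0.44612051],
       [-0.0948032 ,  0.59498484, -0.79812618,  1.32251845],
       [ 0.00449489, -0.80147316, -0.59801385,  1.06015071],
       [ 0.        ,  0.        ,  0.        ,  1.        ]])}
```

View pics/t0.png

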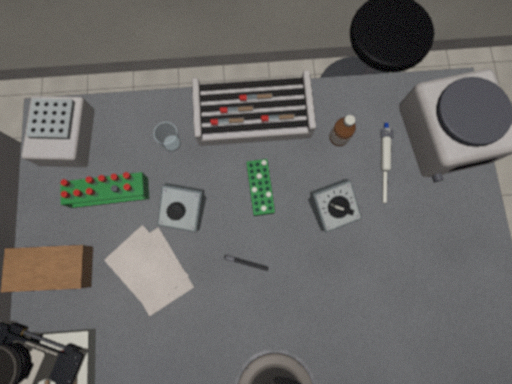

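View pics/s0.png

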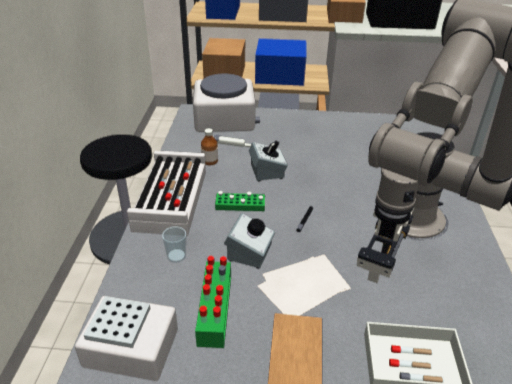

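```bash
python3 - <<'E'
from h import *
p=cv2.imread('pics/t0.png')
a=cv2.resize(p[165:245,140:220],(400,400),interpolation=cv2.INTER_CUBIC)
b=cv2.resize(p[165:245,297:377],(400,400),interpolation=cv2.INTER_CUBIC)
cv2.imwrite('pics/c0.png',np.hstack([a,b]))
Q=cloud('top',np.load('pics/t0.npz')['d'])
for n,(u0,v0,uc,vc) in dict(sw=(140,165,180,208),sp=(297,165,337,206)).items():
    S=Q[v0:v0+80,u0:u0+80].reshape(-1,3); S=S[np.isfinite(S[:,0])]
    T=S[(S[:,2]>.05)]
    # panel plane by ransac-ish
    best=None; rng=np.random.default_rng(0)
    for _ in range(2000):
        a=T[rng.choice(len(T),3,False)]; nn=np.cross(a[1]-a[0],a[2]-a[0]); L=np.linalg.norm(nn)
        if L<1e-6: continue
        nn/=L; nn*=np.sign(nn[2])
        if nn[2]<.8: continue
        m=abs((T-a[0])@nn)<.003
        if best is None or m.sum()>best.sum(): best=m
    I=T[best]; c=I.mean(0); nn=np.linalg.svd(I-c)[2][2]; nn*=np.sign(nn[2])
    tilt=np.degrees(np.arccos(nn[2])); yawn=np.degrees(np.arctan2(-nn[1],-nn[0]))
    r=cv2.minAreaRect((T[:,:2]*1000).astype(np.float32))
    off=(T-c)@nn; H=T[off>.02]
    print(n,'n',nn,'tilt',tilt,'yaw',yawn,'rect',r,'panel c',c,'head mean',H.mean(0),'max off',off.max(),len(H))
    rh=cv2.minAreaRect((H[:,:2]*1000).astype(np.float32)); print(rh)
    K=T[off>off.max()-.008]; print('top',K.mean(0),len(K), cv2.minAreaRect((K[:,:2]*1000).astype(np.float32)))
E
```

```text
sw n [-0.35843924  0.09641242  0.92856123] tilt 21.788363644691717 yaw -15.055005943087721 rect ((546.3681030273438, 269.2809143066406), (211.4149169921875, 133.92092895507812), 69.3238525390625) panel c [0.52651428 0.2279931  0.08697728] head mean [0.51088286 0.23197796 0.12604438] max off 0.05038724298748607 287
((512.6480102539062, 233.21450805664062), (47.53742218017578, 51.280582427978516), 60.55840301513672)
top [0.50760674 0.23560483 0.127645  ] 206 ((507.8372802734375, 234.63584899902344), (45.381595611572266, 41.3747444152832), 59.60152816772461)
sp n [-0.35987467 -0.09954095  0.92767549] tilt 21.924681827724676 yaw 15.461387168619549 rect ((504.59051513671875, -216.248779296875), (125.13441467285156, 117.23419189453125), 16.40631675720215) panel c [ 0.49907278 -0.21531187  0.08670393] head mean [ 0.48352479 -0.21931236  0.12618193] max off 0.04949982062223284 145
((484.7926940917969, -221.26547241210938), (63.83211898803711, 20.89940643310547), 68.44306945800781)
top [ 0.48149371 -0.22246712  0.12728574] 121 ((481.2101135253906, -222.78338623046875), (58.386131286621094, 15.360897064208984), 68.49039459228516)
```

View pics/c0.png

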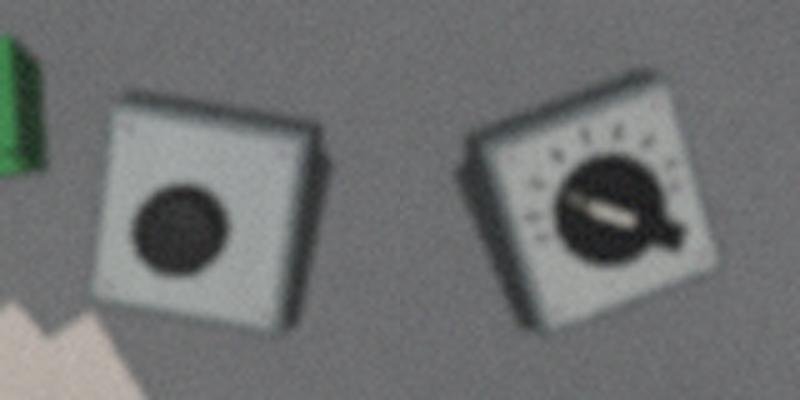

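```bash
cat >> h.py <<'E'
def to(p,yaw):
    "remaining shift (units) and roll so TCP at p with jaw yaw (deg)"
    t,M,s=tool(); d=M.T@(np.array(p)-t)/.04
    y=np.degrees(np.arctan2(M[1,1],M[0,1])); r=(y-yaw+180)%360-180
    print('t',s['time'],'pos',t.round(4),'yaw',round(y,1),'open',round(s['opening'],4),'F',np.round(s['contact_force'],1),'| tx ty tz',d.round(3),'roll',round(r/10,3),'q6',round(s['qpos'][5],2))
E
python3 -m crank '[{"fingers":0.4,"tx":0,"ty":-1.4,"tz":1.4,"roll":0.9},{"fingers":0.4,"tx":0,"ty":-2.8,"tz":2.8,"roll":1.8},{"fingers":0,"tx":0,"ty":-4.2,"tz":4.2,"roll":2.7},{"fingers":0,"tx":0,"ty":-5.6,"tz":5.6,"roll":3.6},{"fingers":0,"tx":0,"ty":-7.0,"tz":7.0,"roll":4.5},{"fingers":0,"tx":0,"ty":-8.4,"tz":8.4,"roll":5.4},{"fingers":0,"tx":0,"ty":-9.8,"tz":9.8,"roll":6.3},{"fingers":0,"tx":0,"ty":-11.2,"tz":11.2,"roll":7.2}]' 15
python3 -c "from h import *; to([.487,-.221,.175],-21.6)"
```

```text
time: 1.1
tool_pos: [0.3927, 0.0164, 0.2517]
tool_rot: [2.298, 1.57, 0.631]
contact_force: [1.2, 0.8, -0.2]
opening: 0.0458
t 1.1 pos [0.3927 0.0164 0.2517] yaw -5.5 open 0.0458 F [ 1.2  0.8 -0.2] | tx ty tz [1.918 2.914 5.681] roll 1.609 q6 -0.06
```

```bash
python3 -m crank '[{"fingers":0,"tx":0.5,"ty":0.8,"tz":1.4,"roll":0.5},{"fingers":0,"tx":0.8,"ty":1.5,"tz":2.8,"roll":1.0},{"fingers":0,"tx":1.2,"ty":2.2,"tz":4.2,"roll":1.6},{"fingers":0,"tx":1.9,"ty":2.9,"tz":5.65,"roll":1.6},{"fingers":0,"tx":1.9,"ty":2.9,"tz":5.65,"roll":1.6},{"fingers":0,"tx":1.9,"ty":2.9,"tz":5.65,"roll":1.6},{"fingers":0,"tx":1.9,"ty":2.9,"tz":5.65,"roll":1.6},{"fingers":0,"tx":1.9,"ty":2.9,"tz":5.65,"roll":1.6}]' 15
python3 - <<'E'
from h import *
to([.487,-.221,.131],-21.6)
q,e=snap('side','s1'); p,d=snap('top','t1')
a=cv2.resize(q[120:200,225:305],(400,400),interpolation=cv2.INTER_CUBIC); b=cv2.resize(p[150:250,287:387],(400,400),interpolation=cv2.INTER_CUBIC)
cv2.imwrite('pics/c1.png',np.hstack([a,b])[:,:,::-1])
E
```

```text
time: 2.1
tool_pos: [0.4876, -0.2159, 0.1766]
tool_rot: [1.584, 1.57, -0.355]
contact_force: [0.5, -0.1, 0.1]
opening: 0.0456
t 2.1 pos [ 0.4876 -0.2159  0.1766] yaw -21.1 open 0.0456 F [ 0.5 -0.1  0.1] | tx ty tz [1.141 0.029 0.125] roll 0.05 q6 -0.19
```

View pics/c1.png

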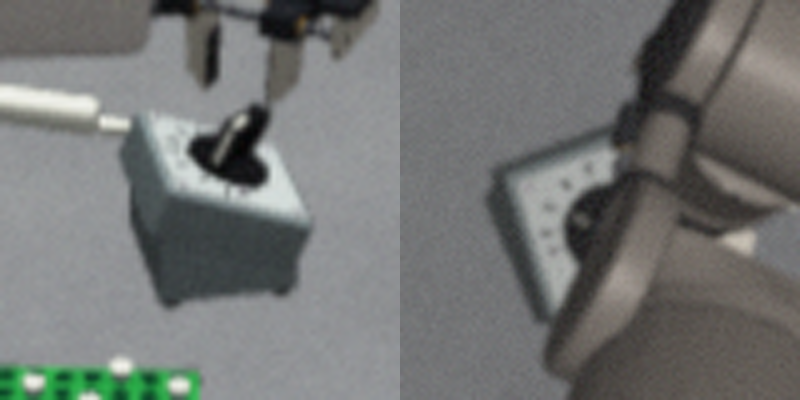

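```bash
python3 -m crank '[{"fingers":0,"tx":0.3,"ty":0.02,"tz":0.12,"roll":0},{"fingers":0,"tx":0.6,"ty":0.02,"tz":0.12,"roll":0},{"fingers":0,"tx":0.9,"ty":0.02,"tz":0.12,"roll":0},{"fingers":0,"tx":1.14,"ty":0.02,"tz":0.12,"roll":0},{"fingers":-0.5,"tx":1.14,"ty":0.02,"tz":0.12,"roll":0},{"fingers":-0.8,"tx":1.14,"ty":0.02,"tz":0.12,"roll":0},{"fingers":-0.8,"tx":1.14,"ty":0.02,"tz":0.12,"roll":0},{"fingers":-0.8,"tx":1.14,"ty":0.02,"tz":0.12,"roll":0}]' 12
python3 -c "from h import *; to([.487,-.221,.131],-74.5)"
```

```text
time: 3.2
tool_pos: [0.4861, -0.2218, 0.1304]
tool_rot: [-1.593, 1.57, 2.749]
contact_force: [-3.9, 1.9, 2.8]
opening: 0.0222
t 3.2 pos [ 0.4861 -0.2218  0.1304] yaw -21.2 open 0.0222 F [-3.9  1.9  2.8] | tx ty tz [-0.016  0.015 -0.027] roll 5.331 q6 -0.2
```

```bash
python3 -m crank '[{"fingers":-0.8,"tx":0,"ty":0,"tz":0,"roll":0.8},{"fingers":-0.8,"tx":0,"ty":0,"tz":0,"roll":1.6},{"fingers":-0.8,"tx":0,"ty":0,"tz":0,"roll":2.4},{"fingers":-0.8,"tx":0,"ty":0,"tz":0,"roll":3.2},{"fingers":-0.8,"tx":0,"ty":0,"tz":0,"roll":4.0},{"fingers":-0.8,"tx":0,"ty":0,"tz":0,"roll":4.7},{"fingers":-0.8,"tx":0,"ty":0,"tz":0,"roll":5.3},{"fingers":-0.8,"tx":0,"ty":0,"tz":0,"roll":5.3}]' 12
python3 -c "
from h import *; to([.487,-.221,.131],-74.5);print(observe()['torque'])
q,e=snap('side','s2')
cv2.imwrite('pics/c2.png',cv2.resize(q[110:200,215:315],(600,540),interpolation=cv2.INTER_CUBIC)[:,:,::-1])"
```

```text
time: 4.2
tool_pos: [0.4858, -0.2213, 0.1301]
tool_rot: [-0.933, 1.569, 2.486]
contact_force: [-5.3, 2.3, 3.5]
opening: 0.0163
t 4.2 pos [ 0.4858 -0.2213  0.1301] yaw -74.1 open 0.0163 F [-5.3  2.3  3.5] | tx ty tz [-0.023  0.001 -0.031] roll 0.037 q6 0.72
[0.50473356 0.99929869 0.02384187]
```

View pics/c2.png

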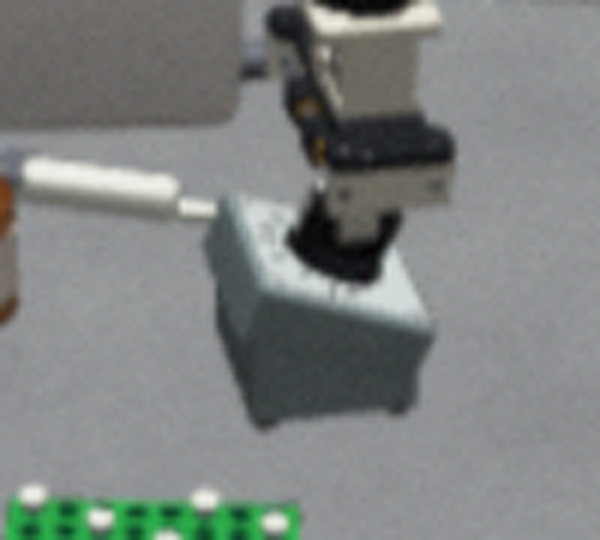

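```bash
python3 -m crank '[{"fingers":-0.2,"tx":0,"ty":0,"tz":0,"roll":0},{"fingers":-0.2,"tx":0,"ty":0,"tz":0,"roll":0},{"fingers":-0.2,"tx":-0.4,"ty":0,"tz":0,"roll":0},{"fingers":-0.2,"tx":-1.0,"ty":0,"tz":0,"roll":0},{"fingers":-0.2,"tx":-2,"ty":0,"tz":0,"roll":0},{"fingers":0.5,"tx":-2.5,"ty":0,"tz":0,"roll":0},{"fingers":0.7,"tx":-2.5,"ty":0,"tz":0,"roll":0},{"fingers":0.7,"tx":-2.5,"ty":0,"tz":0,"roll":0}]' 12
python3 -c "from h import *; to([.514,.234,.22],75);to([.514,.234,.22],-105)"
```

```text
time: 5.25
tool_pos: [0.4863, -0.2218, 0.2291]
tool_rot: [-0.936, 1.569, 2.482]
contact_force: [-0.6, 0.9, -0.4]
opening: 0.0624
t 5.25 pos [ 0.4863 -0.2218  0.2291] yaw -74.2 open 0.0624 F [-0.6  0.9 -0.4] | tx ty tz [  0.235 -10.774  -3.774] roll -14.918 q6 0.72
t 5.25 pos [ 0.4863 -0.2218  0.2291] yaw -74.2 open 0.0624 F [-0.6  0.9 -0.4] | tx ty tz [  0.235 -10.774  -3.774] roll 3.082 q6 0.72
```

```bash
python3 -m crank '[{"fingers":0.9,"tx":0,"ty":-1.4,"tz":-0.5,"roll":0.4},{"fingers":0.9,"tx":0,"ty":-2.8,"tz":-1.0,"roll":0.8},{"fingers":0.9,"tx":0,"ty":-4.2,"tz":-1.5,"roll":1.2},{"fingers":0.9,"tx":0,"ty":-5.6,"tz":-2.0,"roll":1.6},{"fingers":0.9,"tx":0,"ty":-7.0,"tz":-2.5,"roll":2.0},{"fingers":0.9,"tx":0,"ty":-8.4,"tz":-3.0,"roll":2.4},{"fingers":0.9,"tx":0,"ty":-9.6,"tz":-3.4,"roll":2.8},{"fingers":0.9,"tx":0,"ty":-10.75,"tz":-3.77,"roll":3.1}]'
python3 - <<'E'
from h import *
to([.514,.234,.124],-105)
p,d=snap('top','t3')
cv2.imwrite('pics/c3.png',cv2.resize(p[150:260,130:390],(780,330),interpolation=cv2.INTER_CUBIC)[:,:,::-1])
E
```

```text
time: 6.25
tool_pos: [0.5139, 0.2346, 0.2285]
tool_rot: [0.552, 1.569, -2.855]
contact_force: [0.6, 0.1, -0.4]
opening: 0.0867
t 6.25 pos [0.5139 0.2346 0.2285] yaw -105.3 open 0.0867 F [ 0.6  0.1 -0.4] | tx ty tz [ 2.613  0.012 -0.011] roll -0.026 q6 2.13
```

View pics/c3.png

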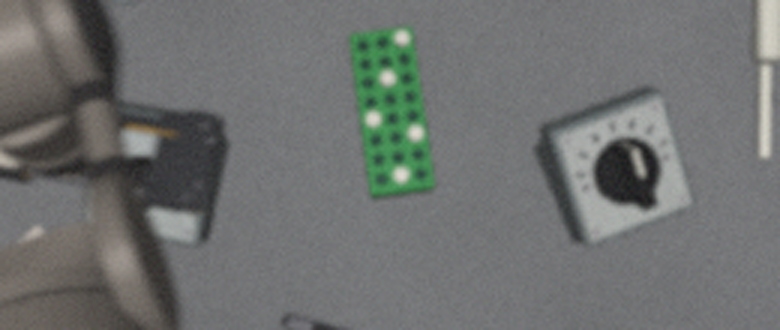

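```bash
python3 -m crank '[{"fingers":0.9,"tx":0.8,"ty":0,"tz":0,"roll":0},{"fingers":0.9,"tx":1.4,"ty":0,"tz":0,"roll":0},{"fingers":0.9,"tx":2.0,"ty":0,"tz":0,"roll":0},{"fingers":0.9,"tx":2.4,"ty":0,"tz":0,"roll":0},{"fingers":0.9,"tx":2.68,"ty":0,"tz":0,"roll":0},{"fingers":0.2,"tx":2.68,"ty":0,"tz":0,"roll":0},{"fingers":0.0,"tx":2.68,"ty":0,"tz":0,"roll":0},{"fingers":0.0,"tx":2.68,"ty":0,"tz":0,"roll":0}]' 40
python3 - <<'E'
from h import *
n=np.array([-.3584,.0964,.9286]); t,M,s=tool()
to(t+.030*n/np.linalg.norm(n),-105); print(s['torque'])
E
```

```text
time: 7.3
tool_pos: [0.515, 0.233, 0.1237]
tool_rot: [-2.552, 1.569, 0.325]
contact_force: [-0.2, -0.8, -0.4]
opening: 0.0617
t 7.3 pos [0.515  0.233  0.1237] yaw -105.2 open 0.0617 F [-0.2 -0.8 -0.4] | tx ty tz [-0.697  0.     0.277] roll -0.019 q6 2.13
[-0.05107726  0.1509898  -0.02836771]
```

```bash
python3 -m crank '[{"fingers":0.3,"tx":0.05,"ty":0,"tz":0,"roll":0},{"fingers":-0.2,"tx":0.05,"ty":0,"tz":0,"roll":0},{"fingers":-0.2,"tx":0.05,"ty":0,"tz":0,"roll":0},{"fingers":-0.2,"tx":0.05,"ty":0,"tz":0,"roll":0},{"fingers":-0.2,"tx":0.05,"ty":0,"tz":0,"roll":0},{"fingers":-0.2,"tx":0.05,"ty":0,"tz":0,"roll":0},{"fingers":-0.2,"tx":0.05,"ty":0,"tz":0,"roll":0},{"fingers":-0.2,"tx":0.05,"ty":0,"tz":0,"roll":0}]' 40
python3 - <<'E'
from h import *
n=np.array([-.3584,.0964,.9286]); t,M,s=tool()
to(t+.030*n/np.linalg.norm(n),-105); print(s['torque'])
E
```

```text
time: 8.3
tool_pos: [0.5151, 0.2354, 0.1212]
tool_rot: [-1.792, 1.566, 1.084]
contact_force: [2.3, 11.7, -2.5]
opening: 0.049
t 8.3 pos [0.5151 0.2354 0.1212] yaw -105.2 open 0.049 F [ 2.3 11.7 -2.5] | tx ty tz [-0.697 -0.003  0.278] roll -0.019 q6 2.13
[ 1.62765578  0.02569657 -0.00785066]
```

```bash
python3 -m crank '[{"fingers":-0.2,"tx":0,"ty":-0.06,"tz":0,"roll":0},{"fingers":-0.2,"tx":-0.12,"ty":-0.06,"tz":0.05,"roll":0},{"fingers":-0.2,"tx":-0.24,"ty":-0.06,"tz":0.1,"roll":0},{"fingers":-0.2,"tx":-0.36,"ty":-0.06,"tz":0.145,"roll":0},{"fingers":-0.2,"tx":-0.5,"ty":-0.06,"tz":0.2,"roll":0},{"fingers":-0.2,"tx":-0.62,"ty":-0.06,"tz":0.25,"roll":0},{"fingers":-0.2,"tx":-0.7,"ty":-0.06,"tz":0.28,"roll":0},{"fingers":-0.2,"tx":-0.7,"ty":-0.06,"tz":0.28,"roll":0}]' 40
python3 - <<'E'
from h import *
to([.5151,.2354,.1212],-105); print(tool()[2]['torque'])
q,e=snap('side','s4'); 
cv2.imwrite('pics/c4.png',cv2.resize(q[185:285,200:320],(600,500),interpolation=cv2.INTER_CUBIC)[:,:,::-1])
E
```

```text
time: 9.3
tool_pos: [0.5043, 0.2383, 0.1488]
tool_rot: [-1.745, 1.57, 1.132]
contact_force: [0.2, 4.3, -1.6]
opening: 0.0492
t 9.3 pos [0.5043 0.2383 0.1488] yaw -105.2 open 0.0492 F [ 0.2  4.3 -1.6] | tx ty tz [ 0.69   0.001 -0.279] roll -0.019 q6 2.14
[ 0.82868778  0.0759157  -0.01641849]
```

View pics/c4.png

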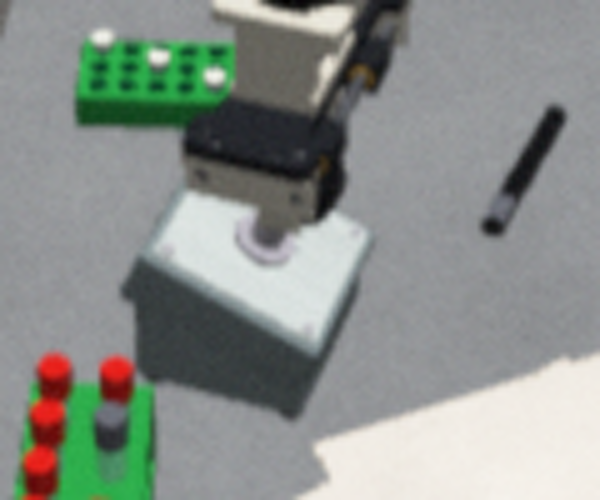

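```bash
R='[{"fingers":-0.2,"tx":-0.04,"ty":0,"tz":0.016,"roll":0},{"fingers":-0.2,"tx":-0.04,"ty":0,"tz":0.016,"roll":0},{"fingers":-0.2,"tx":-0.04,"ty":0,"tz":0.016,"roll":0},{"fingers":-0.2,"tx":-0.04,"ty":0,"tz":0.016,"roll":0},{"fingers":-0.2,"tx":0,"ty":0,"tz":0,"roll":0},{"fingers":-0.2,"tx":0,"ty":0,"tz":0,"roll":0},{"fingers":-0.2,"tx":0,"ty":0,"tz":0,"roll":0},{"fingers":-0.2,"tx":0,"ty":0,"tz":0,"roll":0}]' ; : # unused
python3 -m crank '[{"fingers":-0.2,"tx":-0.04,"ty":0,"tz":0.016,"roll":0},{"fingers":-0.2,"tx":-0.04,"ty":0,"tz":0.016,"roll":0},{"fingers":-0.2,"tx":-0.04,"ty":0,"tz":0.016,"roll":0},{"fingers":-0.2,"tx":-0.04,"ty":0,"tz":0.016,"roll":0},{"fingers":-0.2,"tx":-0.04,"ty":0,"tz":0.016,"roll":0},{"fingers":-0.2,"tx":-0.04,"ty":0,"tz":0.016,"roll":0},{"fingers":-0.2,"tx":-0.04,"ty":0,"tz":0.016,"roll":0},{"fingers":-0.2,"tx":-0.04,"ty":0,"tz":0.016,"roll":0}]' 40
for i in 1 2 3; do python3 -m crank '[{"fingers":-0.2,"tx":0,"ty":0,"tz":0,"roll":0},{"fingers":-0.2,"tx":0,"ty":0,"tz":0,"roll":0},{"fingers":-0.2,"tx":0,"ty":0,"tz":0,"roll":0},{"fingers":-0.2,"tx":0,"ty":0,"tz":0,"roll":0},{"fingers":-0.2,"tx":0,"ty":0,"tz":0,"roll":0},{"fingers":-0.2,"tx":0,"ty":0,"tz":0,"roll":0},{"fingers":-0.2,"tx":0,"ty":0,"tz":0,"roll":0},{"fingers":-0.2,"tx":0,"ty":0,"tz":0,"roll":0}]' 40; done
python3 -c "from h import *; to([.5151,.2354,.1212],-105)"
```

```text
time: 10.35
tool_pos: [0.5043, 0.2383, 0.1489]
tool_rot: [-2.094, 1.571, 0.782]
contact_force: [6.6, 5.6, -13.3]
opening: 0.0492
time: 11.35
tool_pos: [0.5043, 0.2383, 0.1489]
tool_rot: [-2.118, 1.57, 0.758]
contact_force: [6.1, 6.1, -13.6]
opening: 0.0493
time: 12.35
tool_pos: [0.5043, 0.2384, 0.1489]
tool_rot: [-2.168, 1.57, 0.708]
contact_force: [6.7, 5.1, -14.6]
opening: 0.0488
time: 13.35
tool_pos: [0.5043, 0.2383, 0.1489]
tool_rot: [-2.144, 1.571, 0.732]
contact_force: [6.4, 6.2, -13.8]
opening: 0.0487
t 13.35 pos [0.5043 0.2383 0.1489] yaw -105.2 open 0.0487 F [  6.4   6.2 -13.8] | tx ty tz [ 0.693  0.    -0.28 ] roll -0.021 q6 2.14
```

```bash
python3 -m crank '[{"fingers":-0.2,"tx":0.15,"ty":0,"tz":-0.06,"roll":0},{"fingers":-0.2,"tx":0.3,"ty":0,"tz":-0.12,"roll":0},{"fingers":-0.2,"tx":0.45,"ty":0,"tz":-0.18,"roll":0},{"fingers":-0.2,"tx":0.6,"ty":0,"tz":-0.24,"roll":0},{"fingers":-0.2,"tx":0.72,"ty":0,"tz":-0.29,"roll":0},{"fingers":-0.2,"tx":0.79,"ty":0,"tz":-0.315,"roll":0},{"fingers":-0.2,"tx":0.79,"ty":0,"tz":-0.315,"roll":0},{"fingers":-0.2,"tx":0.79,"ty":0,"tz":-0.315,"roll":0}]' 40
python3 -c "from h import *; to([.5151,.2354,.1212],-105)"
```

```text
time: 14.35
tool_pos: [0.5153, 0.2355, 0.1209]
tool_rot: [-1.505, 1.57, 1.371]
contact_force: [-7.0, 5.5, 15.3]
opening: 0.0493
t 14.35 pos [0.5153 0.2355 0.1209] yaw -105.2 open 0.0493 F [-7.   5.5 15.3] | tx ty tz [-0.007  0.005  0.005] roll -0.018 q6 2.13
```

Home, pressed against the stop. I'll release it, rise, and move away for a final look.

```bash
python3 -m crank '[{"fingers":0.3,"tx":-0.04,"ty":0,"tz":0,"roll":0},{"fingers":0.8,"tx":-0.04,"ty":0,"tz":0,"roll":0},{"fingers":0.8,"tx":-0.04,"ty":0,"tz":0,"roll":0},{"fingers":0.8,"tx":-0.04,"ty":0,"tz":0,"roll":0},{"fingers":0.8,"tx":-0.6,"ty":0,"tz":0,"roll":0},{"fingers":0.8,"tx":-1.6,"ty":0,"tz":0,"roll":0},{"fingers":0.8,"tx":-2.8,"ty":0,"tz":0,"roll":0},{"fingers":0.8,"tx":-3.2,"ty":0,"tz":0,"roll":0}]'
python3 -m crank '[{"fingers":0.8,"tx":0,"ty":1,"tz":0,"roll":0},{"fingers":0.8,"tx":0,"ty":2,"tz":0.5,"roll":0},{"fingers":0.8,"tx":0,"ty":3,"tz":1,"roll":0},{"fingers":0.8,"tx":0,"ty":4,"tz":1.5,"roll":0},{"fingers":0.8,"tx":0,"ty":5,"tz":2,"roll":0},{"fingers":0.8,"tx":0,"ty":5,"tz":2,"roll":0},{"fingers":0.8,"tx":0,"ty":5,"tz":2,"roll":0},{"fingers":0.8,"tx":0,"ty":5,"tz":2,"roll":0}]'
python3 - <<'E'
from h import *
p,d=snap('top','t5'); Q=cloud('top',d); Q0=cloud('top',np.load('pics/t0.npz')['d'])
n=np.array([-.3584,.0964,.9286]); c=np.array([.5265,.228,.087])
for q in(Q0,Q):
    S=q[190:232,160:200].reshape(-1,3); print(np.nanpercentile((S-c)@n,[95,99]))
S=Q[165:245,297:377].reshape(-1,3); o=(S-[.499,-.2153,.0867])@np.array([-.3599,-.0995,.9277]); K=S[o>.041]
print(len(K),cv2.minAreaRect((K[:,:2]*1000).astype(np.float32)))
to([0,0,0],0)
q,e=snap('side','s5'); a=np.hstack([cv2.resize(p,(400,300)),cv2.resize(q,(400,300))]); cv2.imwrite('pics/c5.png',a[:,:,::-1])
E
```

```text
time: 15.35
tool_pos: [0.517, 0.2352, 0.2501]
tool_rot: [-2.613, 1.566, 0.263]
contact_force: [-0.3, 0.5, -0.4]
opening: 0.0824
time: 16.35
tool_pos: [0.387, 0.0634, 0.2469]
tool_rot: [-2.193, 1.57, 0.685]
contact_force: [0.2, 0.3, 0.5]
opening: 0.0827
[0.04553013 0.04765783]
[0.48894379 0.49489798]
124 ((481.87921142578125, -223.0274200439453), (55.66692352294922, 16.294025421142578), 15.522334098815918)
t 16.4 pos [0.3869 0.0634 0.2468] yaw -105.1 open 0.0828 F [-0.1 -0.1  0.4] | tx ty tz [6.17  4.058 8.922] roll -10.514 q6 1.8
```

View pics/c5.png

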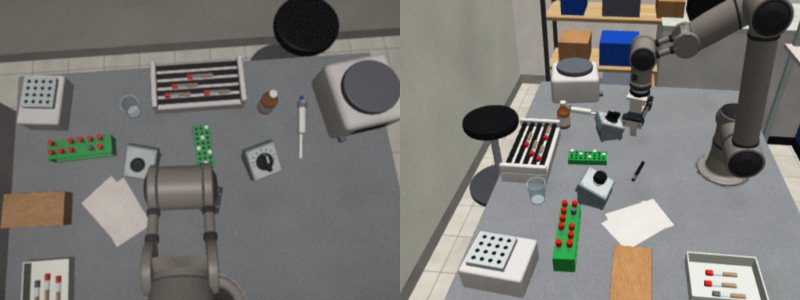

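```bash
python3 - <<'E'
from h import *
n=np.array([-.3584,.0964,.9286]); c=np.array([.5265,.228,.087])
for f in('s0','s5'):
    z=np.load(f'pics/{f}.npz'); S=cloud('side',z['d'])[210:265,225:278].reshape(-1,3); S=S[(abs(S[:,0]-.515)<.06)&(abs(S[:,1]-.235)<.06)]
    print(f,np.nanpercentile((S-c)@n,[97,99]))
a=np.load('pics/s0.npz')['p'].astype(int);b=np.load('pics/s5.npz')['p'].astype(int)
m=cv2.medianBlur(((abs(a-b).sum(2)>70)*255).astype(np.uint8),5)
k,l,st,ce=cv2.connectedComponentsWithStats(m); print(st[1:][st[1:,4]>8])
E
```

```text
s0 [0.04705032 0.04893485]
s5 [0.04654801 0.0487958 ]
[[  284     0   228   283 25965]
 [  265   141    17    12   128]
 [  404   196     6     6    28]
 [  408   201     6     7    14]]
```

```bash
python3 -c "from cell import *; print(hand_in())"
```

```text
the job is handed in; nothing more can be done
None
```

The short mix at speed three is done and handed in at 16.4 s on the robot's clock, well under the 53 s limit. hand_in gives no verdict.

- **Selector:** With the switch still in, I turned it from the first to the third click. After I let go, the bar lay at 15.5°, matching the pod's own 15.5°, which is straight up the slope.
- **Switch:** I pulled it out about 29 mm and held it against its out stop for just over 4 s. I then pushed it home against the inner stop with about 17 N. The side depth picture shows the head 48.8 mm off the panel, against 48.9 mm at the start.
- **Bench:** Comparing the first and last side pictures, the only changes outside the area the arm covered were the selector and two tiny specks on the right, away from the things listed. The pen was too close to that area for this check, but looks unmoved by eye.
- **Robot:** The gripper is clear of everything, with contact force near zero.

One check failed: the last top-camera reading of the switch height was spoilt because the arm stood in its view, so I used the side camera instead.

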